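# Fit a flange yoke onto the studs of a gearbox output flange

### The job

Take the loose flange yoke (the fork with the flat round four-hole flange) from the bench and fit it, ears up, over the spigot of the gearbox's output flange: turn it until all four holes find the studs, then slide it fully home so that it lies flat on the flange face, and let go. Work gently: do not force it or bang it against the studs, and leave the other parts on the bench where they are.

Things in the scene. Friction and masses are not known exactly. Their poses are not given: they have to be found in the camera images.
- yoke_ears (a point): the flange yoke to fit: loose yellow-zinc steel fork, about 0.7 kg, standing on its round flange, ears up. Point on its axis between the ears, 34 mm above its underside. z up its axis, x from ear to ear. Two flat ears, 11 mm thick, 32 mm wide along y, tops 60 mm above the underside, 58 mm over their outer faces, 36 mm apart inside: best gripped across the outer faces from above
- yoke_foot (a point): the centre of the same yoke's flat underside, axes as above. Its flange is a disc 104 mm in diameter and 8 mm thick, with a plain 31.5 mm centre bore and four 10 mm holes right through it, on an 84 mm circle at 45, 135, 225 and 315 degrees from its x axis
- flange_seat (a point): the seat: centre of the flat top face of the gearbox's round steel output flange (104 mm in diameter), level, 110 mm above the bench. z up the shaft's axis; x and y only follow the housing, not the studs. Fully home, the yoke's underside lies on this face, with yoke_ears 34 mm above it
- spigot_end (a point): the top of the plain round spigot in the middle of that face: 30 mm in diameter, 22 mm tall, end chamfered by 3 mm. It enters the yoke's bore first and centres it
- stud_ends (a point): on the shaft's axis, level with the ends of the four studs: 8 mm in diameter, 14 mm tall, ends barely chamfered (to 7 mm), on an 84 mm circle 90 degrees apart. Their angle round the axis differs every time and is not measured: it is found by feel or by eye. Until its holes meet them the yoke rests on these ends, over the spigot; 90 degrees of turn always passes such a place
- gearbox: the grey cast worm gearbox on a steel foot plate (170 x 150 mm) fixed to the bench, output shaft straight up. Origin under the middle of the plate. Output flange, spigot and studs belong to it; the worm locks the shaft, which cannot be turned by hand. A push or blow of 70 N on it would hurt the threads
- weld_yoke: leave alone: a yellow-zinc fork of the same ears on a round boss 62 mm in diameter, no flange; 82 mm tall, origin under its centre
- spline_yoke: leave alone: a yellow-zinc fork of the same ears on a longer sleeve, 47 to 62 mm in diameter, no flange; 100 mm tall, origin under its centre
- joint_cross: leave alone: a steel universal-joint cross lying flat, 62 mm over its four arms, 23 mm high, origin under its centre
- grease_can: leave alone: an upright grey tin, 60 mm in diameter, 120 mm tall, origin under its centre
- nut_carton: leave alone: an open carton of nuts, 130 x 100 x 50 mm, origin under its centre
- spanner: leave alone: a spanner lying flat, 200 mm long, behind the gearbox
- mallet: leave alone: a hammer lying at the left of the bench
Things that resemble listed ones, but are neither listed nor needed, are in the scene too. What is shaped like the part that bears yoke_ears but black or pink is not meant. What is shaped like the gearbox but pink is not meant.

How it is judged (in metres and radians):
At the end, for the whole second after the job is handed in: the flange yoke is on all four studs, ears up and let go: its underside on the flange face within 1.5 mm, its axis within 3 mm of the shaft's and square to the face within 0.03 rad (horizontal distance between yoke_ears and flange_seat below 0.003 m and z of yoke_ears in the frame of flange_seat between 0.0325 and 0.0355 m and angle between the z axis of yoke_ears and the z axis of flange_seat, either way round below 0.03 rad); the robot touches nothing.
It fails at once if the gearbox, its flange or its studs were pushed or struck with more than 70 N (contact force between gearbox and anything else above 70 N).
It fails at once if another part on the bench was moved by more than 30 mm (distance of any of weld_yoke, spline_yoke, joint_cross, grease_can, nut_carton, spanner, mallet from where it was at the start of the episode above 0.03 m).
It also fails if it takes over 72 s, if anything falls off the work surface, if the arm or the gripper's body presses on something with over 40 N, if the wrist force passes 120 N, or if a joint passes its speed limit or range.

### The arm

A 6-joint arm with a two-finger parallel gripper is mounted at the origin on the work surface. World frame = base frame: x ahead of the robot, y to its left, z up, the work surface at z = 0. Lengths are in mm, angles in rad, forces in N, time in s.
With the tool pointing down it reaches from about 325 to 900 mm from the base axis. Payload 6.1 kg.
Tool frame: the origin (TCP) lies at the centre of the arm's flange, where the gripper is bolted on; the fingertips stand 173 mm ahead of it and the grasp point (between the pads) lies 155 mm ahead of it (env.tips_ahead is the distance from the TCP to the fingertips, in mm); z points along the fingers, y is the direction in which the jaws open and shut (so a half turn about z gives the same grasp; the last joint's range is limited). The gripper opens to 85 mm and grips with 20 to 120 N. Pads are 22 mm wide; open, the fingers measure 114 mm over their backs; the gripper's body (76 mm by 85 mm) begins 54 mm behind the grasp point. The pads swing forward as they close: fully open they stand 13 mm farther back than shut.
Start: joints at [-1.272, 0.22, 1.526, -0, 1.395, -0.126], TCP at [257.579, -569.447, 404.7] pointing down, gripper open.
Joint ranges: [-2.98, 2.98], [-0.91, 2.08], [0.09, 2.57], [-1.24, 4.39], [0.2, 2.65], [-2.68, 2.68]. Speed limits (rad/s): [2.57, 2.57, 3.01, 3.14, 3.14, 3.14].

### API

Orientations are given as a unit quaternion [x, y, z, w].
In Python, from workcell import env gives the robot as it stands.
- The arm moves only by the shell command python3 -m pendant 'ROWS' [FORCE]. ROWS is JSON, a list of rows, each a list of 7 numbers: the shift along the tool's x, y, z in mm, then the turn, a rotation vector about the tool's x, y, z in degrees, then the finger opening in mm, from 0 to 85.4. In form: [[dx, dy, dz, rx, ry, rz, hand], ...]. A call has 1 to 12 rows; each row is the pose to reach, as a shift and turn from the pose commanded when the call began, along the tool's axes at that moment; what a row does not reach only later rows make up. A row lasts 1/12 s, in which the tool goes at most 41.7 mm and 7.16 degrees, less where a joint would pass 70% of its speed; a pose out of reach is approached as far as the arm can. A call with a gripper value outside its range is refused whole. The fingers move at their own pace and stop on an object; FORCE is the grip in N (left out, the last holds). Time passes only in rows, so rows that repeat a pose let the fingers close. It gives the time, the measured TCP pose, the force and the opening at its end, in the units of the state.
- env.get_state(): the state, without advancing time (a new reading comes with each control period).
- env.camera(name): name is "scene" or "side" or "wrist"; returns (picture, depth): 420x560x3 uint8, red, green, blue; 420x560 float32, mm along the optical axis (not along the pixel's ray), 0 where there is no reading.
- env.camera_params(name): a dict with "fovy" (degrees; the focal length in pixels is half the picture's height over the tangent of half this angle, whatever the lens; pixels are square), "cx", "cy" (the principal point, pixels), "cam_to_world" (4x4, takes a point from camera to world coordinates). Camera axes: x right, y down, z forward; pixel columns grow to the right and rows downward; lengths in mm; the calibration is good to about 2 mm. A picture is of the moment at which its call begins: read the wrist's pose just before it. camera_params takes no time and is no camera call; for the wrist camera it gives the pose at the moment of the call.
- env.sign_off(): hands the job in, once; it reports no verdict.
Trained networks look in the newest picture that a camera, given by its name, has taken for a name from the list of things; names that differ only in an ending like _2 or _b are one class to them, and where a whole thing is asked for, a point or a joint stands for the part that bears it (a point fixed in the world has none). Each returns a list of dicts, best first, with "conf" (0 to 1); they miss things now and then, are a little off and sometimes report something else, mostly with a low value. They report only what shows in the picture. A call takes as long as a camera call. They do not tell look-alikes from the thing itself.
- env.search_frame(camera, query): "box" ([left, top, right, bottom] in pixels, round what is visible of it).
- env.mark_of(camera, query): "pixel" ([row, column] in pixels: a listed point, or the origin of a listed thing).
The state is a dict: "t": time; "qpos": joint angles; "dq": joint speeds; "joint_efforts": joint torques, N m; "eef_pos": TCP position; "tcp_rot": TCP orientation; "wrist_force": force on the tool from outside, world axes, zero at the start; "torque": the same for the moment, N m; "finger_gap": finger opening in mm.
Only numpy, scipy, OpenCV 4.12 (cv2) and the standard library are available. Lean on these libraries where they do the work, as an engineer would, in place of code of your own. Each camera call takes 0.05 s, during which the arm holds its last target.

## Working session

There is one attempt and no reset: what is moved stays moved. The work goes in short steps, Python scripts to look and compute and a shell command to move; the robot and the scene stay as the last step left them, time stands still between calls to the robot, and variables do not carry over. Pictures are saved under pics/ and viewed, and the job is handed in when it is done.

```bash
ls; mkdir -p pics; python3 - <<'E'
from workcell import env
import cv2,numpy as np
print(env.get_state())
for n in("scene","side","wrist"):
    p,d=env.camera(n); cv2.imwrite(f"pics/{n}0.png",p[:,:,::-1]); np.save(f"pics/{n}0.npy",d)
    print(n,env.camera_params(n))
    for q in("yoke_ears","flange_seat"):
        print(q,[(r["pixel"],round(r["conf"],2)) for r in env.mark_of(n,q)])
E
```

```text
pics
{'t': 0.0, 'qpos': array([-1.27209860e+00,  2.21230698e-01,  1.52761465e+00, -9.21610177e-06,
        1.39468972e+00, -1.26115540e-01]), 'dq': array([-1.13069434e-03, -1.08331361e-03,  1.44326396e-03, -8.44106406e-05,
       -3.52821781e-04,  2.34413138e-04]), 'joint_efforts': array([-1.34441852e-03, -4.96902609e+01, -3.89399421e+01, -6.07950351e-04,
        1.08406210e-02,  9.36696097e-06]), 'eef_pos': array([ 257.5006281 , -569.19414995,  403.5942066 ]), 'tcp_rot': array([ 9.77525764e-01,  2.10813751e-01, -8.82217155e-05, -9.67203036e-04]), 'wrist_force': array([-0.10913818,  0.10284158,  0.84563395]), 'torque': array([-0.00963081, -0.02306028,  0.01434055]), 'finger_gap': 85.29449149836773}
scene {'fovy': 51.72581900262474, 'cx': 277.82994312117944, 'cy': 214.71244837777223, 'cam_to_world': array([[ 7.98163058e-02,  5.33379224e-01, -8.42102108e-01,
         1.53120448e+03],
       [ 9.96807068e-01, -4.08084573e-02,  6.86319081e-02,
        -6.08097643e+01],
       [ 2.24194596e-03, -8.44891279e-01, -5.34933361e-01,
         7.42349637e+02],
       [ 0.00000000e+00,  0.0000000
[... 551 characters left out ...]
       [ 0.00000000e+00,  0.00000000e+00,  0.00000000e+00,
         1.00000000e+00]])}
yoke_ears [([150.5, 348.9], 0.72), ([183.0, 281.5], 0.65), ([223.1, 270.3], 0.56)]
flange_seat [([352.0, 302.8], 0.59), ([275.1, 215.0], 0.55)]
wrist {'fovy': 69.9035115213384, 'cx': 279.39801744738827, 'cy': 205.9157605779744, 'cam_to_world': array([[ 4.10843844e-01, -8.62422996e-01, -2.95692258e-01,
         3.33303440e+02],
       [-9.11705503e-01, -3.88863817e-01, -1.32582081e-01,
        -5.35989702e+02],
       [-6.42184520e-04,  3.24054790e-01, -9.46038097e-01,
         3.73516413e+02],
       [ 0.00000000e+00,  0.00000000e+00,  0.00000000e+00,
         1.00000000e+00]])}
yoke_ears []
flange_seat []
```

View pics/scene0.png

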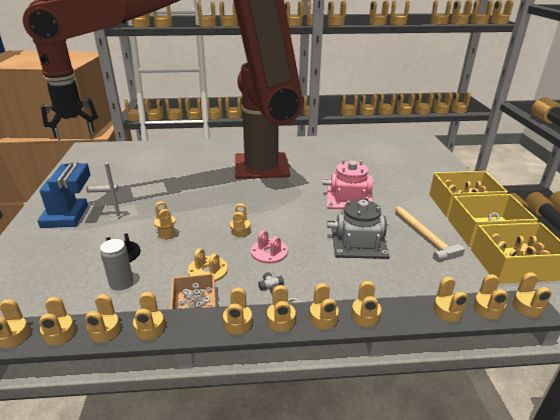

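View pics/side0.png

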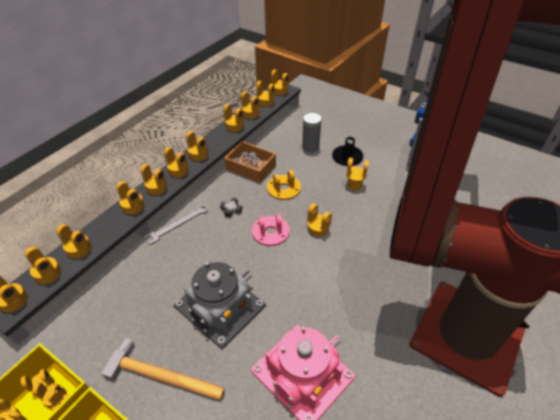

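View pics/wrist0.png

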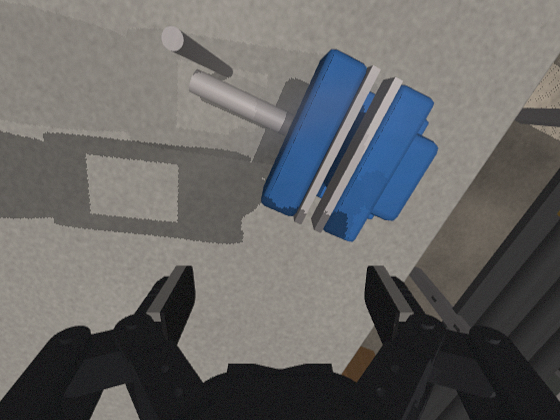

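Candidates for the yoke in the scene picture, as (col,row):
- yellow fork with flange: (207,264)
- pink flanged fork: (269,247)
- black flanged fork: (122,250)
- plain yellow forks: (240,220) and (165,220)
- more forks on the racks

By the description I choose (207,264). For the gearbox I choose the grey one at (362,210), not the pink one at (350,180).

```bash
cat > h.py <<'E'
from workcell import env
import cv2,numpy as np
def K(n):
    c=env.camera_params(n); return 210/np.tan(np.radians(c["fovy"]/2)),c["cx"],c["cy"],np.array(c["cam_to_world"])
def cloud(n,d,c=None):
    f,cx,cy,T=c or K(n); v,u=np.mgrid[:420,:560]
    P=np.stack([(u-cx)/f*d,(v-cy)/f*d,d],-1); W=P@T[:3,:3].T+T[:3,3]; W[d<=0]=np.nan; return W
def ray_z(n,row,col,z,c=None):
    f,cx,cy,T=c or K(n); r=T[:3,:3]@np.array([(col-cx)/f,(row-cy)/f,1]); return T[:3,3]+r*(z-T[2,3])/r[2]
def proj(n,p,c=None):
    f,cx,cy,T=c or K(n); q=T[:3,:3].T@(np.asarray(p)-T[:3,3]); return f*q[1]/q[2]+cy,f*q[0]/q[2]+cx
E
python3 - <<'E'
from h import *
for n,ye,fs in(("scene",(258.3,206),(208.2,362.6)),("side",(183,281.5),(275.1,215))):
    print(n,ray_z(n,*ye,34),ray_z(n,*fs,110))
    W=cloud(n,np.load(f"pics/{n}0.npy")); p=cv2.imread(f"pics/{n}0.png")
    h=cv2.cvtColor(p,cv2.COLOR_BGR2HSV)
    c=ray_z(n,*ye,34); r=np.hypot(W[...,0]-c[0],W[...,1]-c[1])
    m=(r<90)&(h[...,0]>8)&(h[...,0]<35)&(h[...,1]>120)&(W[...,2]>3)
    for lo,hi in((3,13),(15,50),(53,66)):
        q=W[m&(W[...,2]>lo)&(W[...,2]<hi)]
        if len(q):
            print(lo,hi,len(q),q.min(0),q.max(0),(q.min(0)+q.max(0))/2)
            if len(q)>20:print(np.linalg.svd(q[:,:2]-q[:,:2].mean(0),full_matrices=0)[2][0])
a=cv2.resize(cv2.imread("pics/scene0.png")[220:300,100:300],None,fx=4,fy=4,interpolation=2)
cv2.imwrite("pics/crop0.png",a)
E
```

```text
scene [ 615.76785259 -175.86961642   34.        ] [519.88962101 259.49935388 110.        ]
3 13 385 [ 570.4941619  -225.31492733    3.0554417 ] [ 705.38025274 -124.38556457   12.97811971] [ 637.93720732 -174.85024595    8.0167807 ]
[-0.32746313 -0.94486396]
15 50 403 [ 595.21979689 -208.67556362   15.04014928] [ 705.01937652 -141.72679031   49.97385175] [ 650.1195867  -175.20117696   32.50700052]
[0.99926424 0.03835329]
53 66 58 [ 605.3866355  -202.39648445   53.19717582] [ 650.99274846 -147.43790421   61.85706531] [ 628.18969198 -174.91719433   57.52712057]
[0.58380482 0.81189404]
side [ 616.16078736 -153.92293232   34.        ] [524.31013559 250.24576759 110.        ]
3 13 453 [ 569.73570601 -218.52575204    3.16434051] [ 705.78037594 -117.84315182   12.58674369] [ 637.75804098 -168.18445193    7.8755421 ]
[-0.99760968 -0.06910085]
15 50 216 [ 592.39119557 -197.52049549   15.01372243] [ 705.02615828 -136.02640564   49.94389441] [ 648.70867692 -166.77345056   32.47880842]
[-0.99142398 -0.13068472]
53 66 44 [ 596.11652087 -195.4557778    53.00059225] [ 640.65142359 -142.16101922   61.77805714] [ 618.38397223 -168.80839851   57.38932469]
[0.56240304 0.82686324]
```

View pics/crop0.png

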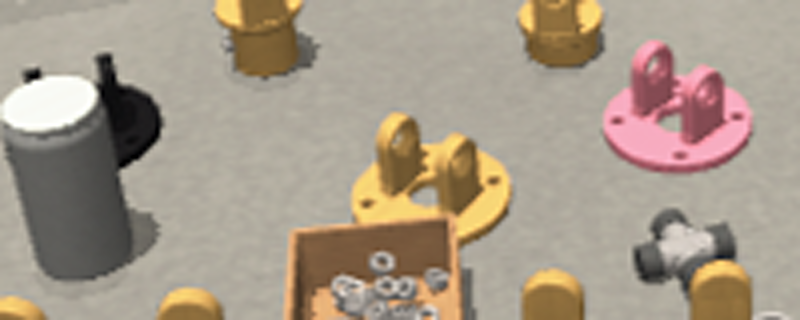

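The close crop shows the yellow yoke with a flat holed flange right behind the nut carton, so the choice holds. Before grasping, I'll look at the studs with the wrist camera.

```bash
cat >> h.py <<'E'
from scipy.spatial.transform import Rotation as R
def tool():
    s=env.get_state(); T=np.eye(4); T[:3,:3]=R.from_quat(s["tcp_rot"]).as_matrix(); T[:3,3]=s["eef_pos"]; return T
def down(yaw): # tool y axis at angle yaw (deg) in world, z down
    y=np.array([np.cos(np.radians(yaw)),np.sin(np.radians(yaw)),0]); z=np.array([0,0,-1.]); return np.stack([np.cross(y,z),y,z],1)
def delta(p,yaw):
    T=tool(); d=T[:3,:3].T@(np.asarray(p,float)-T[:3,3]); rv=np.degrees(R.from_matrix(T[:3,:3].T@down(yaw)).as_rotvec()); return d.round(2),rv.round(2)
def look(tgt,yaw,z): # TCP position so that the camera's axis passes the target
    Tc=np.linalg.inv(tool())@K("wrist")[3]; M=down(yaw); c=M@Tc[:3,3]; a=M@Tc[:3,2]
    s=(tgt[2]-(z+c[2]))/a[2]; return np.array([tgt[0]-c[0]-s*a[0],tgt[1]-c[1]-s*a[1],z])
E
python3 - <<'E'
from h import *
T=tool(); y=T[:3,1]; print("yaw",np.degrees(np.arctan2(y[1],y[0])),"camTool",(np.linalg.inv(T)@K("wrist")[3]).round(3))
for yaw in (-170,-155,-125,-80,-65,-35):
  p=look((522,255,110),yaw,420); print(yaw,p,delta(p,yaw))
  p=look((621,-171,30),yaw,380); print('   yoke',yaw,p,delta(p,yaw))
E
```

```text
yaw -65.66157989191575 camTool [[-1.0000e-03 -9.4600e-01 -3.2400e-01  8.2769e+01]
 [ 1.0000e+00 -1.0000e-03 -1.0000e-03  7.6700e-01]
 [ 0.0000e+00 -3.2400e-01  9.4600e-01  3.0970e+01]
 [ 0.0000e+00  0.0000e+00  0.0000e+00  1.0000e+00]]
-170 [524.7648411  242.46729285 420.        ] (array([ 578.04, -629.65,  -15.32]), array([ -0.  ,   0.  , 104.34]))
   yoke -170 [ 626.11323887 -197.03340019  380.        ] (array([ 489.25, -187.44,   24.67]), array([ -0.  ,   0.  , 104.34]))
-155 [527.91433472 243.60992802 420.        ] (array([ 581.38, -629.39,  -15.32]), array([-0.  ,  0.  , 89.34]))
   yoke -155 [ 632.67694926 -194.82292999  380.        ] (array([ 496.15, -186.74,   24.67]), array([-0.  ,  0.  , 89.34]))
-125 [532.81700011 248.09307568 420.        ] (array([ 587.7 , -631.45,  -15.32]), array([-0.  ,  0.  , 59.34]))
   yoke -125 [ 643.02399969 -185.79278794  380.        ] (array([ 509.29, -190.71,   24.67]), array([-0.  ,  0.  , 59.34]))
-80 [534.53270715 257.7648411  420.        ] (array([ 593.25, -639.56,  -15.32]), array([-0.  ,  0.  , 14.34]))
   yoke -80 [ 647.03340019 -165.88676113  380.        ] (array([ 521.15, -207.19,   24.67]), array([-0.  ,  0.  , 14.34]))
-65 [533.39007198 260.91433472 420.        ] (array([ 593.5 , -642.9 ,  -15.32]), array([-0.  , -0.  , -0.66]))
   yoke -65 [ 644.82292999 -159.32305074  380.        ] (array([ 521.84, -214.08,   24.67]), array([-0.  , -0.  , -0.66]))
-35 [528.90692432 265.81700011 420.        ] (array([ 591.44, -649.21,  -15.32]), array([ -0.  ,  -0.  , -30.66]))
   yoke -35 [ 635.79278794 -148.97600031  380.        ] (array([ 517.88, -227.23,   24.67]), array([ -0.  ,  -0.  , -30.66]))
```

```bash
python3 - <<'E'
from h import *
p=look((522,255,120),25,380);print(p,delta(p,25))
E
```

```text
[523.28893345 250.84899947 380.        ] (array([ 580.15, -637.89,   24.68]), array([ -0.  ,  -0.  , -90.66]))
```

```bash
python3 -m pendant '[[290,-319,12,0,0,-45,85],[290,-319,12,0,0,-45,85],[290,-319,12,0,0,-45,85],[290,-319,12,0,0,-45,85],[290,-319,12,0,0,-45,85],[290,-319,12,0,0,-45,85],[290,-319,12,0,0,-45,85],[290,-319,12,0,0,-45,85],[290,-319,12,0,0,-45,85],[290,-319,12,0,0,-45,85],[290,-319,12,0,0,-45,85],[290,-319,12,0,0,-45,85]]'
python3 - <<'E'
from h import *
p=look((522,255,120),25,380);print(p,delta(p,25))
E
```

```text
t: 1.45
eef_pos: [390.9, -156.3, 392.9]
tcp_rot: [0.821, 0.571, 0.001, 0.0]
wrist_force: [0.6, 1.0, 0.5]
finger_gap: 85.1
[523.88578433 251.45464932 380.        ] (array([428.52, -17.4 ,  13.23]), array([ 6.000e-02, -3.000e-02, -4.539e+01]))
```

```bash
python3 -m pendant '[[428,-17,13,0,0,-45,85],[428,-17,13,0,0,-45,85],[428,-17,13,0,0,-45,85],[428,-17,13,0,0,-45,85],[428,-17,13,0,0,-45,85],[428,-17,13,0,0,-45,85],[428,-17,13,0,0,-45,85],[428,-17,13,0,0,-45,85],[428,-17,13,0,0,-45,85],[428,-17,13,0,0,-45,85],[428,-17,13,0,0,-45,85],[428,-17,13,0,0,-45,85]]'
python3 -m pendant '[[0,0,0,0,0,0,85],[0,0,0,0,0,0,85],[0,0,0,0,0,0,85]]'
python3 - <<'E'
from h import *
c=K("wrist"); p,d=env.camera("wrist"); cv2.imwrite("pics/w1.png",p[:,:,::-1]); np.save("pics/w1.npy",d); np.savez("pics/w1c.npz",f=c[0],cx=c[1],cy=c[2],T=c[3])
for q in("flange_seat","stud_ends","spigot_end"): print(q,[(r["pixel"],round(r["conf"],2)) for r in env.mark_of("wrist",q)])
W=cloud("wrist",d,c)
for lo,hi in((128,138),(107,113),(119,127)):
    q=W[(W[...,2]>lo)&(W[...,2]<hi)]; print(lo,len(q),np.median(q,0),q.min(0),q.max(0))
E
```

```text
t: 2.45
eef_pos: [526.4, 249.0, 379.1]
tcp_rot: [0.541, 0.841, -0.0, -0.0]
wrist_force: [-0.2, -0.5, -0.1]
finger_gap: 84.9
t: 2.7
eef_pos: [525.6, 245.5, 379.8]
tcp_rot: [0.543, 0.84, -0.0, 0.0]
wrist_force: [0.3, 0.1, 0.4]
finger_gap: 84.5
flange_seat [([188.6, 276.9], 0.89)]
stud_ends [([191.0, 279.4], 0.67), ([196.0, 278.9], 0.21)]
spigot_end []
128 1141 [517.69943765 260.58965521 131.4397553 ] [503.38901377 181.00712722 128.01071405] [857.24442394 274.56962087 134.02008607]
107 13051 [503.16190244 271.80891112 109.67695638] [289.10732218 182.40862392 107.00071661] [862.74353787 312.98057036 112.98743448]
119 551 [534.41208699 261.64485119 123.36113852] [477.09666316 181.69007603 119.10830472] [857.78100603 300.68626103 126.9657203 ]
```

View pics/w1.png

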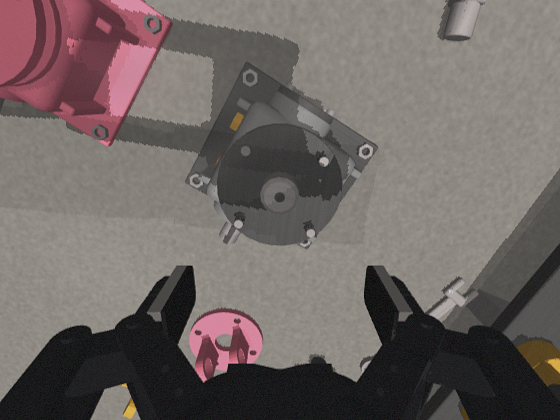

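The view shows the grey flange with its spigot at (279,195). The four stud ends are at about (246,151), (324,161), (311,233) and (238,224). I'll measure them.

```bash
python3 - <<'E'
from h import *
z=np.load("pics/w1c.npz"); c=(float(z["f"]),float(z["cx"]),float(z["cy"]),z["T"])
d=np.load("pics/w1.npy"); W=cloud("wrist",d,c)
r=np.hypot(W[...,0]-518,W[...,1]-260)
q=W[(r<20)&(W[...,2]>128)]; print("spigot",(q.min(0)+q.max(0))/2,np.median(q,0),q.max(0)-q.min(0)); cc=(q.min(0)+q.max(0))[:2]/2
q=W[(r<60)&(abs(W[...,2]-110)<4)]; 
m=((r<60)&(abs(W[...,2]-110)<4)).astype(np.uint8)
(cx,cy),rad=cv2.minEnclosingCircle(q[:,:2].astype(np.float32)); print("flange",cx,cy,rad,np.median(q[:,2]))
m=((r>30)&(r<55)&(W[...,2]>119)&(W[...,2]<128)).astype(np.uint8)
n,l,st,ct=cv2.connectedComponentsWithStats(m)
for i in range(1,n):
    if st[i,4]>8:
        q=W[l==i]; x,y=np.median(q[:,:2],0)-cc; print(ct[i].round(1),st[i,4],np.median(q,0).round(1),np.hypot(x,y).round(1),np.degrees(np.arctan2(y,x)).round(1),(np.degrees(np.arctan2(y,x))%90).round(2))
for rc in((151,246),(161,324),(233,311),(224,238)):
    x,y=ray_z("wrist",*rc,124,c)[:2]-cc; print(np.hypot(x,y),np.degrees(np.arctan2(y,x))%90)
p=cv2.imread("pics/w1.png")[110:260,200:360]; cv2.imwrite("pics/crop1.png",cv2.resize(p,None,fx=4,fy=4,interpolation=2))
E
```

```text
spigot [518.38732166 259.73822617 215.86828856] [519.94166369 255.62317417 289.6446809 ] [ 39.05553141  29.66278941 175.71514901]
flange 517.9583740234375 259.6270751953125 51.9773063659668 109.75011012920697
[245.5 149.8] 101 [481.2 280.1 123.6] 42.4 151.4 61.36
[323. 160.] 98 [537.3 296.9 123.6] 41.7 63.0 63.03
[238.4 222.2] 88 [497.7 223.7 123.3] 41.5 -119.9 60.15
[310.1 231.2] 85 [554.2 240.5 123.3] 40.6 -28.2 61.82
41.54139443345015 61.486502109896094
41.91594593094094 61.65828728610812
42.21959262866432 61.28848509691092
42.43410521228161 61.37855786204341
```

View pics/crop1.png

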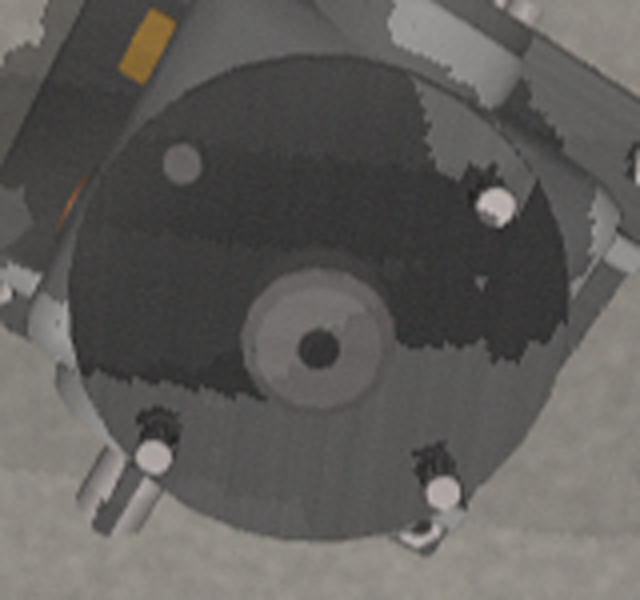

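Shaft axis is at about (517.9, 260), with the studs at 61.5° mod 90. That gives a target ear axis (tool yaw) of about 16.5° mod 90. Next is a look at the yoke.

```bash
python3 - <<'E'
from h import *
p=look((621,-171,30),55,360);print(p,delta(p,55))
E
```

```text
[ 605.33070155 -158.93137924  360.        ] (array([-402.14,  -93.66,   20.07]), array([ 3.000e-02,  2.000e-02, -3.074e+01]))
```

```bash
python3 -m pendant '[[-402,-94,20,0,0,-31,85],[-402,-94,20,0,0,-31,85],[-402,-94,20,0,0,-31,85],[-402,-94,20,0,0,-31,85],[-402,-94,20,0,0,-31,85],[-402,-94,20,0,0,-31,85],[-402,-94,20,0,0,-31,85],[-402,-94,20,0,0,-31,85],[-402,-94,20,0,0,-31,85],[-402,-94,20,0,0,-31,85],[-402,-94,20,0,0,-31,85],[-402,-94,20,0,0,-31,85]]'
python3 -m pendant '[[0,0,0,0,0,0,85],[0,0,0,0,0,0,85],[0,0,0,0,0,0,85]]'
python3 - <<'E'
from h import *
c=K("wrist"); p,d=env.camera("wrist"); cv2.imwrite("pics/w2.png",p[:,:,::-1]); np.save("pics/w2.npy",d); np.savez("pics/w2c.npz",f=c[0],cx=c[1],cy=c[2],T=c[3])
for q in("yoke_ears","yoke_foot"): print(q,[(r["pixel"],round(r["conf"],2)) for r in env.mark_of("wrist",q)])
W=cloud("wrist",d,c)
h=cv2.cvtColor(p,cv2.COLOR_RGB2HSV); yel=(h[...,0]>8)&(h[...,0]<35)&(h[...,1]>120)
r=np.hypot(W[...,0]-621,W[...,1]+171)
q=W[yel&(r<75)&(abs(W[...,2]-8)<3)&(W[...,0]<668)]
print("flange",cv2.minEnclosingCircle(q[:,:2].astype(np.float32)),np.median(q[:,2]))
m=(yel&(r<45)&(W[...,2]>48)).astype(np.uint8)
n,l,st,ct=cv2.connectedComponentsWithStats(m); E=[]
for i in range(1,n):
    if st[i,4]>20:
        q=W[l==i]; t=q[q[:,2]>q[:,2].max()-6]; print(ct[i],st[i,4],np.median(t,0),q.max(0))
q=W[(W[...,2]>45)&(W[...,2]<54)&(r<200)&~yel|((W[...,2]>45)&(W[...,2]<54)&(W[...,0]>660))]; 
if len(q): print("carton min",np.nanmin(q,0),np.nanmax(q,0))
E
```

```text
t: 3.9
eef_pos: [605.2, -161.5, 359.5]
tcp_rot: [0.3, 0.954, -0.0, 0.0]
wrist_force: [0.6, 1.0, -0.2]
finger_gap: 84.8
t: 4.15
eef_pos: [605.4, -156.2, 359.9]
tcp_rot: [0.297, 0.955, 0.0, -0.0]
wrist_force: [0.1, 0.7, -0.1]
finger_gap: 85.0
yoke_ears [([46.2, 388.0], 0.87), ([264.7, 45.8], 0.66)]
yoke_foot [([203.8, 276.8], 0.84), ([51.2, 376.6], 0.8), ([251.6, 66.8], 0.69)]
flange ((621.409423828125, -172.97808837890625), 52.24338150024414) 7.800195988590872
[251.40483384 215.54682779] 331 [ 607.1587057  -191.59788357   58.53246625] [ 622.28597236 -180.32254313   61.17009311]
[299.4516129  214.26979472] 341 [ 632.36214783 -152.86902836   58.4779945 ] [ 647.17743009 -140.92306879   61.14683431]
carton min [ 474.57780814 -310.24443528   45.00282843] [834.9569699   42.89229509  53.99710564]
```

View pics/w2.png

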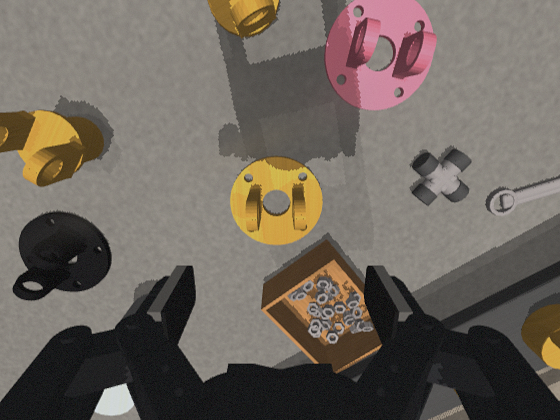

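The yellow yoke is at (276,203), its ears seen end-on at (251,215) and (299,214). The carton corner is at (325,240).

```bash
python3 - <<'E'
from h import *
z=np.load("pics/w2c.npz"); c=(float(z["f"]),float(z["cx"]),float(z["cy"]),z["T"])
d=np.load("pics/w2.npy"); W=cloud("wrist",d,c); p=cv2.imread("pics/w2.png")
h=cv2.cvtColor(p,cv2.COLOR_BGR2HSV); yel=(h[...,0]>8)&(h[...,0]<35)&(h[...,1]>120)
C=np.array([620.9,-172.7]); M=down(56.3)
L=(W[...,:2]-C)@M[:2,:2]
# holes: non-yellow in flange disk ring
rr=np.hypot(L[...,0],L[...,1])
r2=np.hypot(*(W[...,:2]-C).transpose(2,0,1))
m=(~yel&(r2<50)&(r2>34)&(W[...,2]<9)).astype(np.uint8)
n,l,st,ct=cv2.connectedComponentsWithStats(m)
for i in range(1,n):
    if st[i,4]>10:
        w=ray_z("wrist",ct[i][1],ct[i][0],8,c)[:2]; x,y=w-C; print(ct[i].round(1),st[i,4],w.round(1),np.hypot(x,y).round(1),((np.degrees(np.arctan2(y,x))-45)%90).round(1))
k=(W[...,2]>15)&(W[...,2]<54)&(rr>20)&(rr<120)&(L[...,0]<-5)
k[230:,:]&=True
kk=np.zeros_like(k); kk[225:300,262:365]=1
q=L[k&kk&~((rr<45)&yel)]
print("carton nearest (toolx max)",q[:,0].max(), "in finger band |y| 25..70:",q[(q[:,1]>25)&(q[:,1]<70),0].max())
print(delta((*C,300),56.3))
E
```

```text
[248.5 176.9] 49 [ 580. -181.] 41.7 56.4
[302.1 175.6] 53 [ 612.1 -131.9] 41.7 57.1
carton nearest (toolx max) -48.9943621985015 in finger band |y| 25..70: -48.9943621985015
(array([-21.88,  -4.68,  59.98]), array([ 0.01,  0.01, -0.85]))
```

```bash
python3 -m pendant '[[-22,-4.5,40,0,0,-1.3,85],[-22,-4.5,60,0,0,-1.3,85],[-22,-4.5,80,0,0,-1.3,85],[-22,-4.5,90,0,0,-1.3,85],[-22,-4.5,90,0,0,-1.3,85],[-22,-4.5,90,0,0,-1.3,85]]'
python3 - <<'E'
from h import *
C=(620.9,-172.7)
print(delta((*C,195),56.7))
E
```

```text
t: 4.8
eef_pos: [621.1, -173.5, 269.9]
tcp_rot: [0.287, 0.958, 0.0, -0.0]
wrist_force: [0.7, -0.0, 1.3]
finger_gap: 84.8
(array([ 0.54,  0.56, 74.86]), array([-0.  , -0.03, -0.02]))
```

```bash
python3 -m pendant '[[0.5,0.5,20,0,0,0,85],[0.5,0.5,40,0,0,0,85],[0.5,0.5,55,0,0,0,85],[0.5,0.5,67,0,0,0,85],[0.5,0.5,73,0,0,0,85],[0.5,0.5,75,0,0,0,85],[0.5,0.5,75,0,0,0,85],[0.5,0.5,75,0,0,0,85]]'
python3 -m pendant '[[0,0,0,0,0,0,66],[0,0,0,0,0,0,62],[0,0,0,0,0,0,60],[0,0,0,0,0,0,57],[0,0,0,0,0,0,54],[0,0,0,0,0,0,50],[0,0,0,0,0,0,50],[0,0,0,0,0,0,50],[0,0,0,0,0,0,50],[0,0,0,0,0,0,50]]' 50
python3 -c "
from h import *
print(env.get_state())"
```

```text
t: 5.47
eef_pos: [621.4, -173.5, 195.7]
tcp_rot: [0.287, 0.958, -0.0, 0.001]
wrist_force: [-0.2, 1.0, -0.3]
finger_gap: 84.9
t: 6.3
eef_pos: [621.5, -173.2, 195.9]
tcp_rot: [0.287, 0.958, 0.0, 0.001]
wrist_force: [1.4, 2.9, 5.7]
finger_gap: 57.6
{'t': 6.3, 'qpos': array([-3.94068763e-01,  4.84584017e-01,  1.60908668e+00,  7.34426933e-04,
        1.04597151e+00, -1.38304790e+00]), 'dq': array([ 4.58087274e-05,  2.97134286e-03, -7.06966494e-04, -1.62033778e-03,
        1.34961278e-03,  1.46244363e-04]), 'joint_efforts': array([-1.75008763e+00, -5.21076679e+01, -3.05901933e+01, -8.59688446e-01,
       -1.26459994e-01, -1.12495452e-02]), 'eef_pos': array([ 621.53945905, -173.21313344,  195.90731496]), 'tcp_rot': array([2.86998575e-01, 9.57930460e-01, 2.15853850e-04, 1.00278237e-03]), 'wrist_force': array([1.36484434, 2.85956458, 5.72380231]), 'torque': array([ 0.54548206, -0.13231277,  0.00621906]), 'finger_gap': 57.63750499717975}
```

Gripped at 57.6 mm. Raising the grip to 80 N and lifting.

```bash
python3 -m pendant '[[0,0,0,0,0,0,50],[0,0,0,0,0,0,50],[0,0,-4,0,0,0,50],[0,0,-15,0,0,0,50],[0,0,-35,0,0,0,50],[0,0,-65,0,0,0,50],[0,0,-100,0,0,0,50],[0,0,-140,0,0,0,50],[0,0,-165,0,0,0,50],[0,0,-170,0,0,0,50],[0,0,-170,0,0,0,50],[0,0,-170,0,0,0,50]]' 80
python3 - <<'E'
from h import *
print(env.get_state()["torque"])
c=K("wrist"); p,d=env.camera("wrist"); cv2.imwrite("pics/w3.png",p[:,:,::-1]); np.save("pics/w3.npy",d)
p,d=env.camera("side"); cv2.imwrite("pics/s3.png",p[:,:,::-1])
T=tool(); print(delta((517.9,260,370),16.5))
E
```

```text
t: 7.3
eef_pos: [620.0, -173.1, 362.2]
tcp_rot: [0.287, 0.958, 0.0, -0.002]
wrist_force: [-1.4, 0.4, -8.5]
finger_gap: 57.1
[0.00734645 0.0787575  0.04655066]
(array([323.21, 305.6 ,  -7.77]), array([-0.21, -0.34, 40.13]))
```

View pics/w3.png

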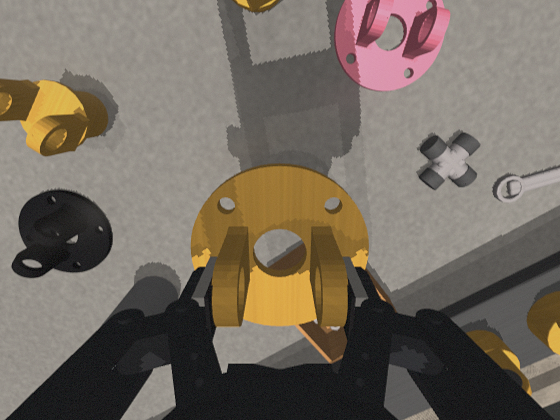

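View pics/s3.png

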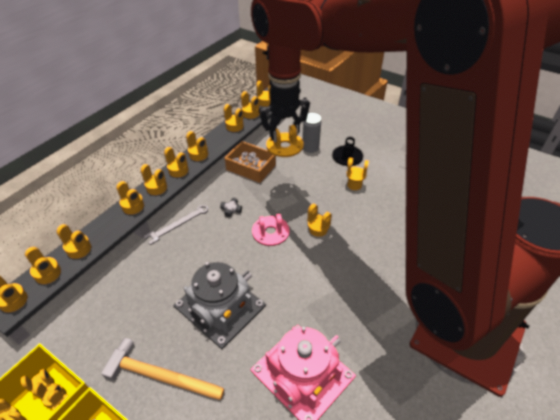

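The yoke hangs in the grip, its upper two holes visible at (227,205) and (333,205). I'll measure its pose in the tool frame.

```bash
cat >> h.py <<'E'
CT=None
def held(d,p,verbose=1):
    # yoke in tool frame from a wrist picture (p BGR)
    f,cx,cy,_=K("wrist"); Tc=np.array([[-.001,-.946,-.324,82.769],[1,-.001,-.001,.767],[0,-.324,.946,30.97],[0,0,0,1]])
    W=cloud("wrist",d,(f,cx,cy,Tc)); h=cv2.cvtColor(p,cv2.COLOR_BGR2HSV); yel=(h[...,0]>8)&(h[...,0]<35)&(h[...,1]>120)
    m=yel&(W[...,2]>180)&(W[...,2]<195)&(np.hypot(W[...,0],W[...,1])<60)
    q=W[m]; A=np.c_[q[:,:2],np.ones(len(q))]; k=np.linalg.lstsq(A,q[:,2],rcond=None)[0]
    for _ in range(3):
        e=abs(A@k-q[:,2])<1.5; k=np.linalg.lstsq(A[e],q[e,2],rcond=None)[0]
    print("plane z at axis, tilt x,y deg:",k[2],np.degrees(k[:2]))
    q=q[e]; print("circle",cv2.minEnclosingCircle(q[:,:2].astype(np.float32)))
    mm=np.zeros(m.shape,np.uint8); mm[180:235,205:355]=(~yel)[180:235,205:355]
    n,l,st,ct=cv2.connectedComponentsWithStats(mm); H=[]
    for i in range(1,n):
        if 60<st[i,4]<500 :
            r=Tc[:3,:3]@np.array([(ct[i][0]-cx)/f,(ct[i][1]-cy)/f,1]); w=Tc[:3,3]+r*(k[2]-Tc[2,3])/r[2]; H.append(w); print("hole",ct[i],st[i,4],w)
    return H
E
python3 - <<'E'
from h import *
H=held(np.load("pics/w3.npy"),cv2.imread("pics/w3.png"))
E
```

```text
plane z at axis, tilt x,y deg: 188.5325628746181 [-0.24015893  0.07542836]
circle ((-0.6865590810775757, 0.735600471496582), 52.52804183959961)
hole [211.74358974 186.7008547 ] 234 [ 39.85880395 -36.08648848 188.53256287]
hole [347.24481328 186.90041494] 241 [ 39.67329332  37.42777057 188.53256287]
hole [226.72670807 203.0931677 ] 161 [ 30.48232448 -28.50261097 188.53256287]
hole [331.68387097 203.09032258] 155 [ 30.42598366  29.49459877 188.53256287]
hole [279.14935065 231.98051948] 154 [ 13.06475128   0.43837948 188.53256287]
```

```bash
python3 -m pendant '[[160,152,-8,0,0,20,50],[160,152,-8,0,0,20,50],[160,152,-8,0,0,20,50],[160,152,-8,0,0,20,50],[160,152,-8,0,0,20,50],[160,152,-8,0,0,20,50],[240,230,-8,0,0,30,50],[240,230,-8,0,0,30,50],[240,230,-8,0,0,30,50],[323,305,-8,0,0,40,50],[323,305,-8,0,0,40,50],[323,305,-8,0,0,40,50]]'
python3 -m pendant '[[0,0,0,0,0,0,50],[0,0,0,0,0,0,50],[0,0,0,0,0,0,50],[0,0,0,0,0,0,50]]'
python3 - <<'E'
from h import *
s=env.get_state(); print(s["wrist_force"],s["torque"],tool()[:3,3],delta((517.2,260.4,340),16.5))
E
```

```text
t: 8.4
eef_pos: [517.1, 261.3, 369.9]
tcp_rot: [0.598, 0.801, -0.002, -0.002]
wrist_force: [1.2, -0.2, -8.4]
finger_gap: 57.3
t: 8.73
eef_pos: [518.9, 258.0, 371.3]
tcp_rot: [0.598, 0.802, -0.001, -0.0]
wrist_force: [-0.2, 0.1, -7.4]
finger_gap: 56.9
[-0.21342913  0.13487273 -7.43187153] [-0.04552244 -0.01887736  0.01572763] [518.90563688 257.9868976  371.28219171] (array([ 2.82, -0.87, 31.28]), array([-0.14,  0.04,  0.09]))
```

```bash
python3 -m pendant '[[2.8,-0.9,10,0,0,0,50],[2.8,-0.9,22,0,0,0,50],[2.8,-0.9,32,0,0,0,50],[2.8,-0.9,34,0,0,0,50],[2.8,-0.9,34,0,0,0,50],[2.8,-0.9,34,0,0,0,50]]'
python3 - <<'E'
from h import *
S=[]
s=env.get_state()
c=K("wrist"); p,d=env.camera("wrist"); cv2.imwrite("pics/w4.png",p[:,:,::-1]); np.save("pics/w4.npy",d)
S.append(tool()[:3,3])
p,d=env.camera("scene"); cv2.imwrite("pics/sc4.png",cv2.resize(p[120:260,280:440,::-1],None,fx=4,fy=4)); S.append(tool()[:3,3])
p,d=env.camera("side"); cv2.imwrite("pics/sd4.png",cv2.resize(p[190:350,150:290,::-1],None,fx=3.7,fy=3.7)); S.append(tool()[:3,3])
print(S,delta((517.2,260.4,330),16.5))
E
```

```text
t: 9.23
eef_pos: [517.2, 261.2, 338.2]
tcp_rot: [0.598, 0.802, -0.0, -0.0]
wrist_force: [0.4, -1.0, -7.5]
finger_gap: 56.8
[array([517.3870472 , 261.37707345, 338.89490319]), array([517.48149787, 261.46068575, 339.3089757 ]), array([517.46685933, 261.53959855, 339.49703806])] (array([-1.02, -0.6 ,  9.5 ]), array([ 0.08, -0.  ,  0.14]))
```

View pics/w4.png

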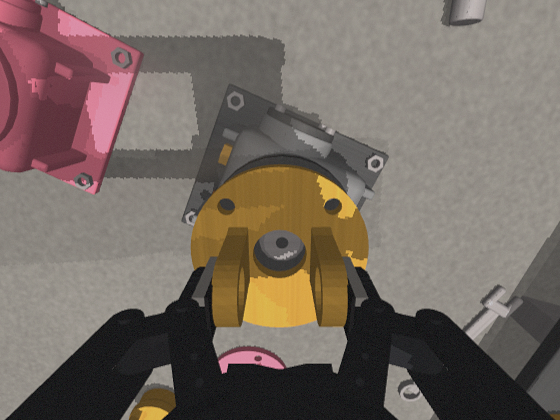

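View pics/sc4.png

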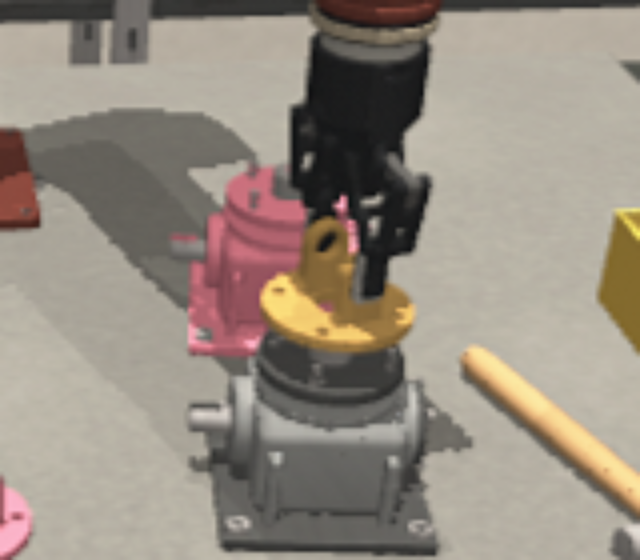

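View pics/sd4.png

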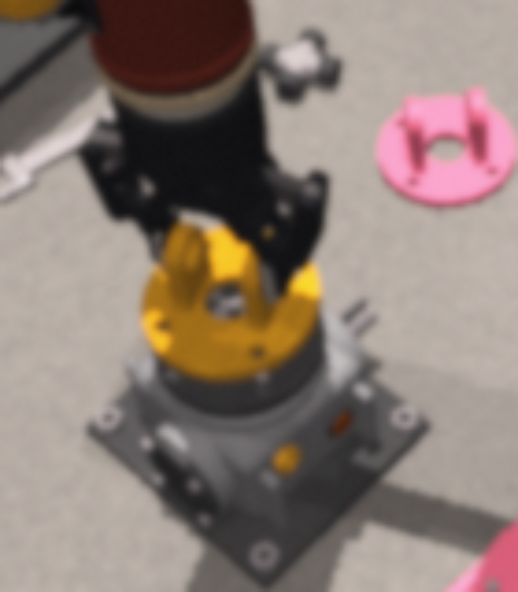

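```bash
python3 - <<'E'
from h import *
p=cv2.imread("pics/w4.png"); d=np.load("pics/w4.npy")
held(d,p)
f,cx,cy,_=K("wrist"); Tc=np.array([[-.001,-.946,-.324,82.769],[1,-.001,-.001,.767],[0,-.324,.946,30.97],[0,0,0,1]])
W=cloud("wrist",d,(f,cx,cy,Tc))
q=W[225:275,255:305].reshape(-1,3); q=q[(q[:,2]>198)&(q[:,2]<212)&(np.hypot(q[:,0],q[:,1])<20)]; print(len(q),np.median(q,0),q.min(0),q.max(0))
g=cv2.cvtColor(p,cv2.COLOR_BGR2GRAY)[235:250,274:290]; print(g.min()); y,x=np.where(g<g.min()+15); u,v=x.mean()+274,y.mean()+235
r=Tc[:3,:3]@np.array([(u-cx)/f,(v-cy)/f,1]); print(u,v,(Tc[:3,3]+r*(206.9-Tc[2,3])/r[2]))
cv2.imwrite("pics/c4.png",cv2.resize(p[150:340,180:380],None,fx=4,fy=3,interpolation=2))
E
```

```text
plane z at axis, tilt x,y deg: 188.5301586668504 [0.35939723 0.1096546 ]
circle ((-1.1066632270812988, 0.4601932764053345), 52.27337646484375)
hole [211.77593361 186.90871369] 241 [ 39.74279675 -36.07703635 188.53015867]
hole [347.05813953 187.22868217] 258 [ 39.48970447  37.33914111 188.53015867]
hole [226.75362319 204.02898551] 138 [ 29.93774579 -28.51895033 188.53015867]
hole [331.44444444 203.94814815] 135 [ 29.92699527  29.38928545 188.53015867]
hole [279.5        232.37288136] 118 [ 12.82130961   0.63843602 188.53015867]
1026 [ -3.44243292   1.57598543 206.74043564] [-16.27272615 -12.76774188 204.25433081] [  6.61767996  16.01417088 210.30382989]
47
281.531914893617 242.43617021276594 [ -2.41864088   1.92758153 206.9       ]
```

View pics/c4.png

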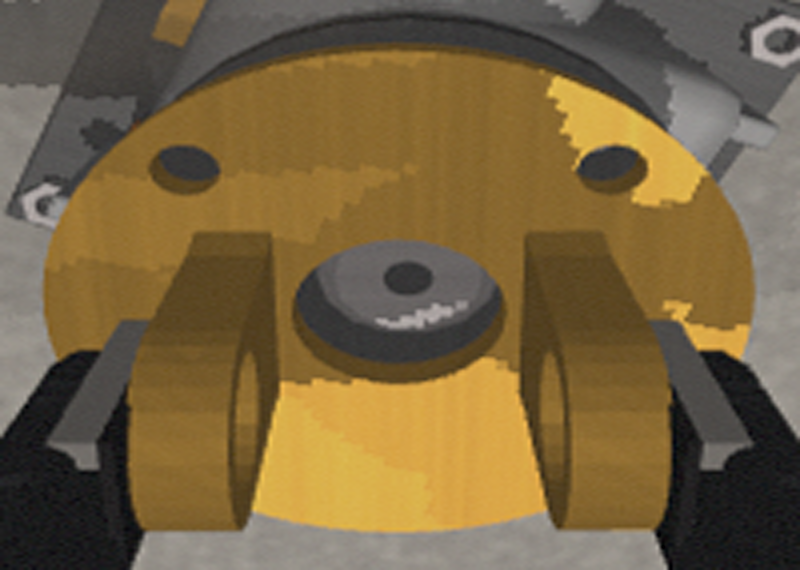

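Relative to the bore, the spigot axis sits about (-1.6, +1.3) mm off in tool x, y. I'll correct that, lower to just above it and look again.

```bash
python3 -m pendant '[[-1.6,1.3,3,0,0,0,50],[-1.6,1.3,6,0,0,0,50],[-1.6,1.3,6,0,0,0,50],[-1.6,1.3,6,0,0,0,50],[-1.6,1.3,6,0,0,0,50],[-1.6,1.3,6,0,0,0,50]]'
cat >> h.py <<'E'
def spig(name):
    s=env.get_state(); p,d=env.camera("wrist"); p=p[:,:,::-1].copy(); cv2.imwrite(f"pics/{name}.png",p); np.save(f"pics/{name}.npy",d)
    held(d,p); f,cx,cy,_=K("wrist"); Tc=np.array([[-.001,-.946,-.324,82.769],[1,-.001,-.001,.767],[0,-.324,.946,30.97],[0,0,0,1]])
    g=cv2.cvtColor(p,cv2.COLOR_BGR2GRAY)[232:252,272:290].astype(int); y,x=np.where(g<g.min()+15); u,v=x.mean()+272,y.mean()+232
    zt=s["eef_pos"][2]-132; r=Tc[:3,:3]@np.array([(u-cx)/f,(v-cy)/f,1]); print("spigot",u,v,len(x),(Tc[:3,3]+r*(zt-Tc[2,3])/r[2]))
    print(s["eef_pos"],s["wrist_force"],s["torque"],s["dq"].round(3))
    cv2.imwrite(f"pics/{name}c.png",cv2.resize(p[150:340,180:380],None,fx=4,fy=3,interpolation=2))
E
python3 -c "
from h import *
spig('w5')"
```

```text
t: 9.88
eef_pos: [518.9, 260.3, 332.8]
tcp_rot: [0.597, 0.802, 0.0, 0.0]
wrist_force: [-0.7, 0.5, -7.8]
finger_gap: 56.8
plane z at axis, tilt x,y deg: 188.5348592692078 [0.36846917 0.12773931]
circle ((-1.0967046022415161, 0.4174811542034149), 52.339195251464844)
hole [212.04761905 186.43290043] 231 [ 40.00830649 -35.91098589 188.53485927]
hole [346.94636015 187.20689655] 261 [ 39.50071284  37.27868191 188.53485927]
hole [226.85915493 203.91549296] 142 [ 30.00231456 -28.45761071 188.53485927]
hole [331.34074074 203.97037037] 135 [ 29.91251225  29.33348787 188.53485927]
hole [279.39495798 232.3697479 ] 119 [ 12.82123486   0.57839201 188.53485927]
spigot 278.73267326732673 244.31683168316832 101 [-7.43460059e-01  1.39624280e-01  2.00767846e+02]
[518.85883971 260.33128331 332.76784631] [-0.70688262  0.45619113 -7.76926423] [ 0.00545578 -0.0119305  -0.0105752 ] [ 0.001 -0.002 -0.002 -0.001  0.     0.   ]
```

View pics/w5c.png

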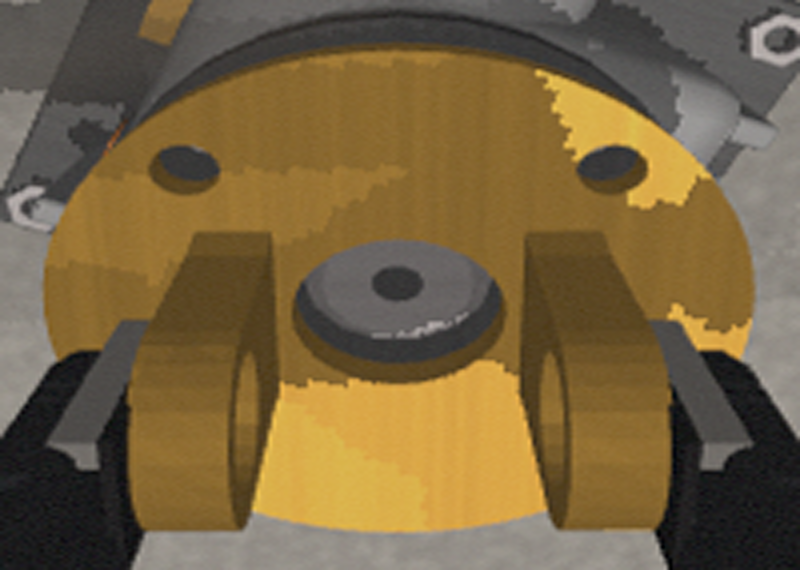

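The spigot is now centred in the bore to within about 0.3 mm. Lowering slowly.

```bash
python3 -m pendant '[[0,0,1,0,0,0,50],[0,0,2,0,0,0,50],[0,0,3,0,0,0,50],[0,0,4,0,0,0,50],[0,0,5,0,0,0,50],[0,0,6,0,0,0,50],[0,0,6,0,0,0,50]]'
```

```text
t: 10.52
eef_pos: [518.8, 260.3, 326.4]
tcp_rot: [0.597, 0.802, -0.0, -0.0]
wrist_force: [0.8, -0.7, -7.5]
finger_gap: 57.0
```

```bash
python3 -m pendant '[[0,0,1,0,0,0,50],[0,0,2,0,0,0,50],[0,0,3,0,0,0,50],[0,0,4,0,0,0,50],[0,0,4,0,0,0,50],[0,0,4,0,0,0,50]]';python3 -c "
from h import *
spig('w6')"
```

```text
t: 11.02
eef_pos: [518.8, 260.3, 322.6]
tcp_rot: [0.597, 0.802, -0.0, -0.0]
wrist_force: [-0.2, 0.1, -7.2]
finger_gap: 56.9
plane z at axis, tilt x,y deg: 188.54835618768206 [0.3476169  0.13314653]
circle ((-1.2101536989212036, 0.33277472853660583), 52.49552917480469)
hole [212.09361702 186.47234043] 235 [ 39.98250093 -35.89081355 188.54835619]
hole [346.88846154 187.12307692] 260 [ 39.54412519  37.2470126  188.54835619]
hole [226.88888889 203.77083333] 144 [ 30.08214451 -28.43878144 188.54835619]
hole [331.44604317 203.74820144] 139 [ 30.03751596  29.38707747 188.54835619]
hole [279.5        232.37288136] 118 [ 12.81323096   0.63842117 188.54835619]
spigot 279.2692307692308 249.30769230769232 52 [  0.98286781   0.48769345 190.62865706]
[518.82891061 260.28155801 322.62865706] [-0.17986854  0.141041   -7.19282043] [ 0.01060917 -0.03608807 -0.02591642] [ 0.001 -0.002 -0.002  0.001  0.    -0.002]
```

View pics/w6c.png

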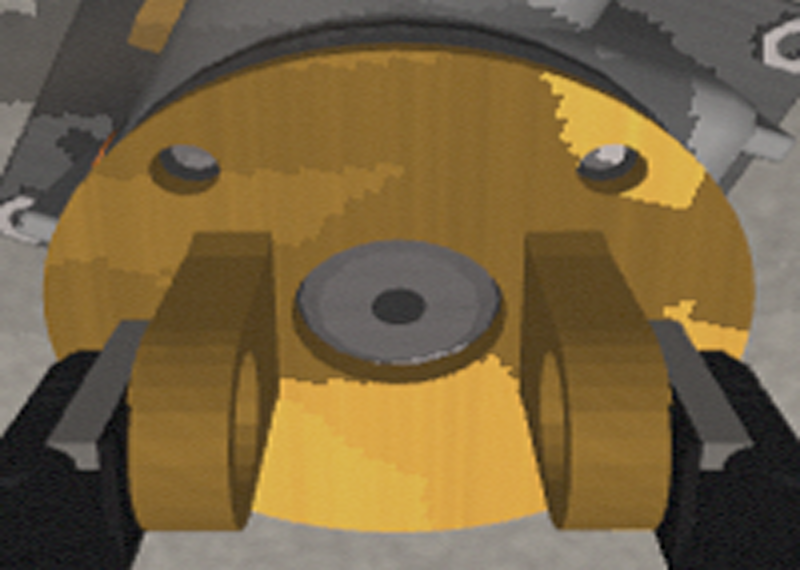

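No contact so far; the studs show through both visible holes at crop (195,157) and (606,153). Continuing gently.

```bash
python3 -m pendant '[[0,0,1,0,0,0,50],[0,0,2,0,0,0,50],[0,0,3,0,0,0,50],[0,0,3.5,0,0,0,50],[0,0,3.5,0,0,0,50]]';python3 -c "
from h import *
spig('w7')"
```

```text
t: 11.48
eef_pos: [518.8, 260.3, 319.0]
tcp_rot: [0.597, 0.802, -0.0, -0.0]
wrist_force: [-0.3, 0.3, -7.4]
finger_gap: 56.9
plane z at axis, tilt x,y deg: 188.5364588948659 [0.39551152 0.13302412]
circle ((-1.2566063404083252, 0.6422126293182373), 52.5944709777832)
hole [212.02109705 186.59915612] 237 [ 39.91464525 -35.9326363  188.53645889]
hole [346.93436293 187.13899614] 259 [ 39.53842223  37.26981099 188.53645889]
hole [226.84353741 203.81632653] 147 [ 30.05962058 -28.46319399 188.53645889]
hole [331.34265734 203.73426573] 143 [ 30.04968021  29.32729877 188.53645889]
hole [279.5        232.37288136] 118 [ 12.81851267   0.63843088 188.53645889]
spigot 279.2 250.6 15 [  2.03341828   0.45291419 186.95572133]
[518.77652915 260.25446955 318.95572133] [-0.25181937  0.34856871 -7.37754204] [-0.01855318  0.0050415   0.01375915] [-0.    -0.002 -0.002  0.001  0.001  0.   ]
```

View pics/w7c.png

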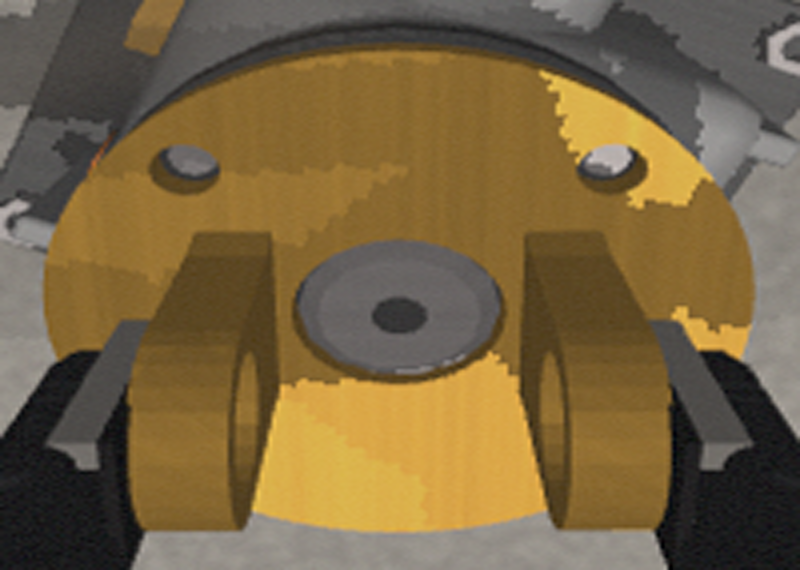

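```bash
python3 -m pendant '[[0,0,0.7,0,0,0,50],[0,0,1.4,0,0,0,50],[0,0,2.1,0,0,0,50],[0,0,2.8,0,0,0,50],[0,0,2.8,0,0,0,50]]'
```

```text
t: 11.95
eef_pos: [518.8, 260.3, 316.2]
tcp_rot: [0.597, 0.802, -0.0, -0.0]
wrist_force: [-0.8, 0.4, -8.5]
finger_gap: 56.9
```

```bash
python3 -m pendant '[[0,0,0.7,0,0,0,50],[0,0,1.4,0,0,0,50],[0,0,2.1,0,0,0,50],[0,0,2.8,0,0,0,50],[0,0,2.8,0,0,0,50]]';python3 -c "
from h import *
spig('w8')"
```

```text
t: 12.37
eef_pos: [518.8, 260.3, 313.4]
tcp_rot: [0.597, 0.802, -0.0, -0.0]
wrist_force: [-0.0, -0.5, -7.0]
finger_gap: 56.7
plane z at axis, tilt x,y deg: 188.53641917095462 [0.3672653  0.14590508]
circle ((-1.1203138828277588, 0.5249555110931396), 52.453643798828125)
hole [211.88477366 186.8600823 ] 243 [ 39.76832454 -36.01741966 188.53641917]
hole [347.00772201 187.20849421] 259 [ 39.49935365  37.31241465 188.53641917]
hole [226.37951807 204.59036145] 166 [ 29.60813302 -28.74621894 188.53641917]
hole [332.00595238 204.88690476] 168 [ 29.37635984  29.73141752 188.53641917]
hole [279.24107143 232.41964286] 112 [ 12.78954599   0.49038235 188.53641917]
spigot 280.6923076923077 232.6153846153846 39 [ 15.83784694   1.29497242 181.40882071]
[518.79166771 260.27296764 313.40882071] [-3.94810537e-03 -4.97051158e-01 -6.97077598e+00] [ 0.00934922  0.02824352 -0.0115687 ] [ 0.002 -0.002 -0.002  0.     0.003  0.   ]
```

View pics/w8c.png

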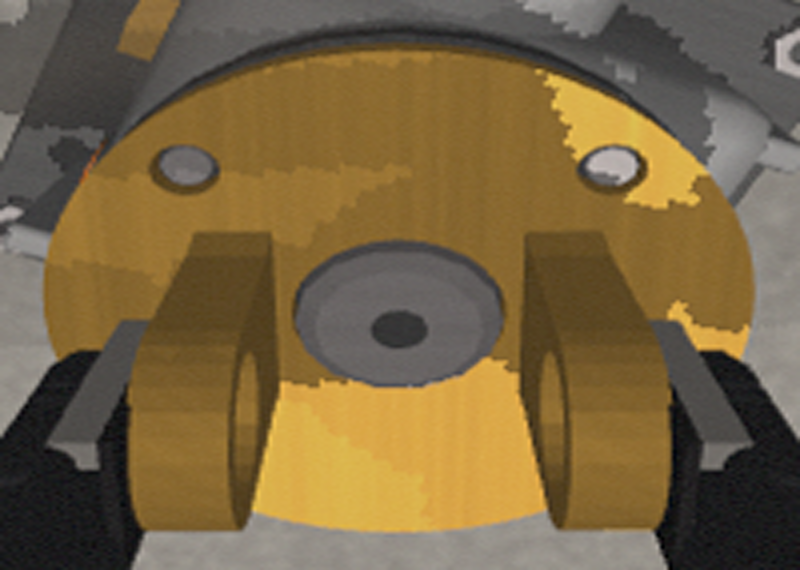

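The studs are centred in the holes and there is no force. Continuing to the face.

```bash
python3 -m pendant '[[0,0,1,0,0,0,50],[0,0,2,0,0,0,50],[0,0,3,0,0,0,50],[0,0,4,0,0,0,50],[0,0,5,0,0,0,50],[0,0,5.5,0,0,0,50],[0,0,5.5,0,0,0,50]]'
```

```text
t: 13.0
eef_pos: [518.8, 260.3, 307.9]
tcp_rot: [0.597, 0.802, -0.0, -0.0]
wrist_force: [0.5, 0.4, -7.3]
finger_gap: 57.1
```

```bash
python3 -m pendant '[[0,0,0.4,0,0,0,50],[0,0,0.8,0,0,0,50],[0,0,1.2,0,0,0,50],[0,0,1.2,0,0,0,50]]'
```

```text
t: 13.33
eef_pos: [518.8, 260.3, 306.8]
tcp_rot: [0.597, 0.802, -0.0, -0.0]
wrist_force: [-0.4, -0.2, -6.7]
finger_gap: 56.9
```

```bash
python3 -m pendant '[[0,0,0.3,0,0,0,50],[0,0,0.6,0,0,0,50],[0,0,0.6,0,0,0,50]]'; python3 -m pendant '[[0,0,0.3,0,0,0,50],[0,0,0.5,0,0,0,50],[0,0,0.5,0,0,0,50]]'
```

```text
t: 13.58
eef_pos: [518.9, 260.3, 306.5]
tcp_rot: [0.597, 0.802, 0.0, 0.0]
wrist_force: [-0.9, -1.3, -6.2]
finger_gap: 56.9
t: 13.83
eef_pos: [518.9, 260.3, 306.4]
tcp_rot: [0.597, 0.802, 0.0, 0.0]
wrist_force: [-1.7, -1.8, -2.1]
finger_gap: 57.0
```

```bash
python3 -m pendant '[[0,0,0.3,0,0,0,50],[0,0,0.5,0,0,0,50],[0,0,0.5,0,0,0,50]]'; python3 -c "
from h import *
spig('w9')
p,d=env.camera('scene'); cv2.imwrite('pics/sc9.png',cv2.resize(p[120:260,280:440,::-1],None,fx=4,fy=4,interpolation=2))"
```

```text
t: 14.08
eef_pos: [519.0, 260.2, 306.3]
tcp_rot: [0.597, 0.802, 0.0, 0.0]
wrist_force: [-4.4, -4.3, 2.9]
finger_gap: 56.9
plane z at axis, tilt x,y deg: 188.50036014741693 [0.11233567 0.12045091]
circle ((-0.9615329504013062, 0.37371236085891724), 52.42137145996094)
hole [211.63559322 186.87288136] 236 [ 39.77111832 -36.14470648 188.50036015]
hole [347.20080321 187.10441767] 249 [ 39.56759917  37.40463166 188.50036015]
hole [224.82716049 206.61728395] 243 [ 28.43465894 -29.6698962  188.50036015]
hole [332.88185654 206.64556962] 237 [ 28.35812386  30.26778574 188.50036015]
hole [279.12068966 232.38793103] 116 [ 12.8253818    0.42167698 188.50036015]
spigot 280.77862595419845 235.16030534351145 131 [ 17.5645926    1.31514042 174.27508096]
[519.0123653  260.2307768  306.27508096] [-4.43097902 -4.27316051  2.8639647 ] [-0.17508291  0.68728706  0.18006597] [ 0.001  0.002  0.001 -0.     0.001  0.001]
```

View pics/w9c.png

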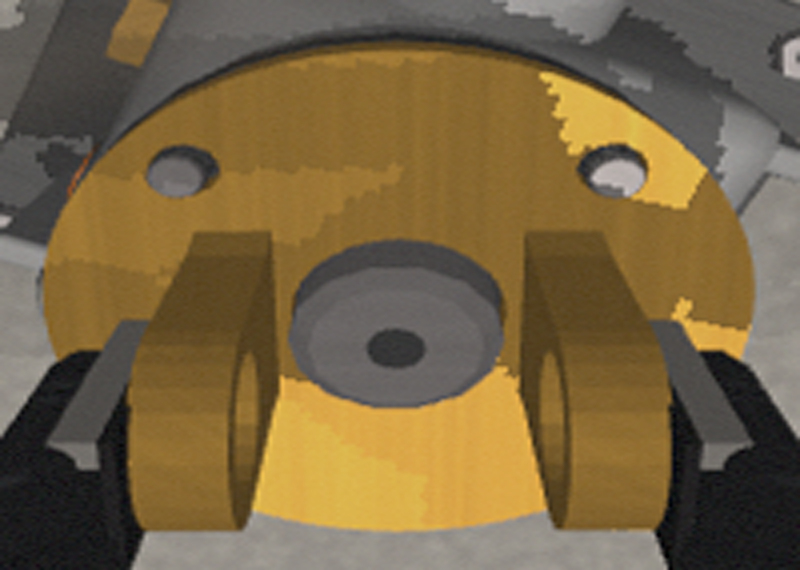

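View pics/sc9.png

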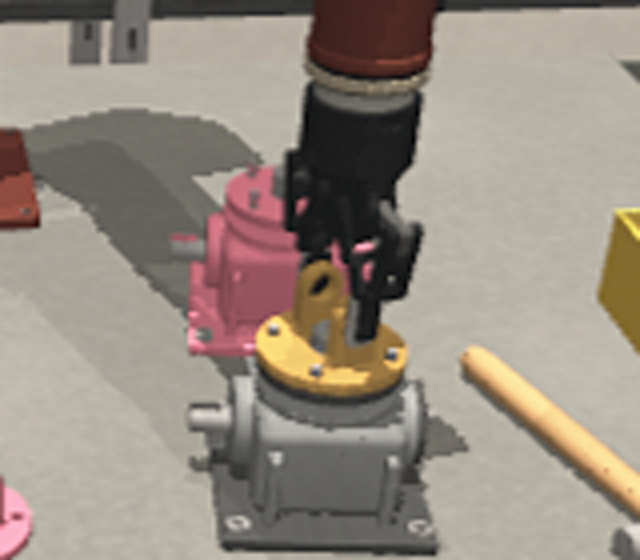

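It is on the face: the studs stand through the holes and contact is a light 10 N. Releasing.

```bash
python3 -m pendant '[[0,0,-0.3,0,0,0,58],[0,0,-0.3,0,0,0,60],[0,0,-0.3,0,0,0,64],[0,0,-0.3,0,0,0,70],[0,0,-0.3,0,0,0,78],[0,0,-0.3,0,0,0,85],[0,0,-0.3,0,0,0,85],[0,0,-0.3,0,0,0,85],[0,0,-0.3,0,0,0,85]]' 20
python3 -m pendant '[[0,0,-5,0,0,0,85],[0,0,-15,0,0,0,85],[0,0,-35,0,0,0,85],[0,0,-60,0,0,0,85],[0,0,-85,0,0,0,85],[0,0,-110,0,0,0,85],[0,0,-110,0,0,0,85],[0,0,-110,0,0,0,85],[0,0,-110,0,0,0,85]]'
python3 - <<'E'
from h import *
c=K("wrist"); p,d=env.camera("wrist"); cv2.imwrite("pics/w10.png",p[:,:,::-1]); W=cloud("wrist",d,c)
r=np.hypot(W[...,0]-518.5,W[...,1]-260)
h=cv2.cvtColor(p,cv2.COLOR_RGB2HSV); yel=(h[...,0]>8)&(h[...,0]<35)&(h[...,1]>120)
q=W[yel&(r<60)&(abs(W[...,2]-118)<5)]; A=np.c_[q[:,:2]-[518.5,260],np.ones(len(q))]; k=np.linalg.lstsq(A,q[:,2],rcond=None)[0]
print("flange top",k,cv2.minEnclosingCircle(q[:,:2].astype(np.float32)))
q=W[~yel&(r<14)&(abs(W[...,2]-132)<6)]; print("spigot",np.median(q,0),(q.min(0)+q.max(0))/2)
q=W[yel&(r<50)&(W[...,2]>150)]; print("ear top",q[:,2].max())
p,d=env.camera("scene"); cv2.imwrite("pics/sc10.png",p[:,:,::-1])
E
```

```text
t: 14.93
eef_pos: [518.9, 260.3, 305.6]
tcp_rot: [0.597, 0.802, 0.0, -0.0]
wrist_force: [0.0, 0.0, -0.5]
finger_gap: 85.2
t: 15.68
eef_pos: [518.7, 260.2, 415.9]
tcp_rot: [0.597, 0.802, 0.0, 0.0]
wrist_force: [-0.7, -0.2, -0.9]
finger_gap: 85.0
flange top [1.89656347e-03 1.20493127e-03 1.17711701e+02] ((518.6605224609375, 259.7189025878906), 52.195152282714844)
spigot [518.30061298 260.93964794 131.5311577 ] [518.53780538 259.97892039 130.60895461]
ear top 337.236598297756
```

View pics/w10.png

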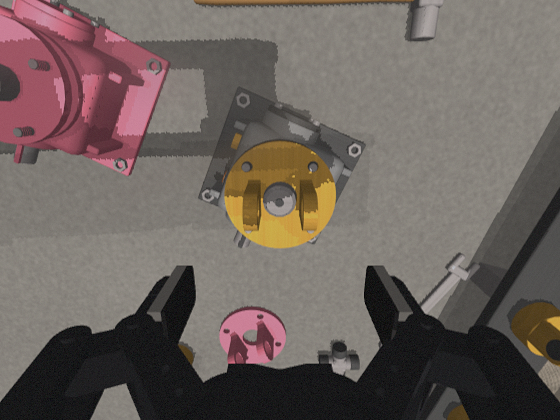

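View pics/sc10.png

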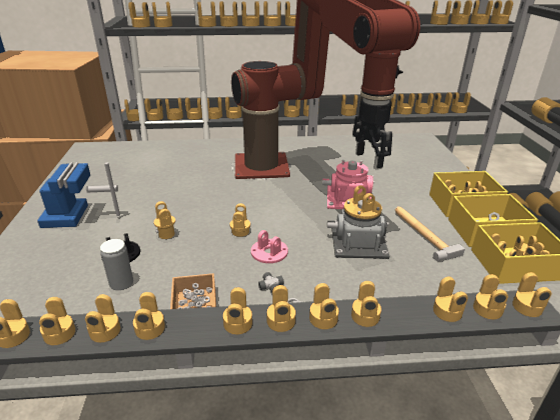

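Flange top is at 117.7 mm (118 expected) and level to about 0.002 rad. The axis is within 0.3 mm of the spigot, the gripper is clear, and the other parts have not moved. Handing in.

```bash
python3 -c "
from workcell import env
print(env.sign_off())"
```

```text
the job is handed in; nothing more can be done
None
```

The yellow flange yoke is fitted on the grey gearbox, ears up, over the spigot and all four studs, and I handed the job in. I gripped it across the outer faces of the ears and turned it to the stud angle I had measured (about 61.5° mod 90). I then centred it over the spigot by wrist camera and lowered it without resistance until light contact with the face, about 10 N. The arm was clear by about 15.7 s.

**Last checks:**
- **Seating:** flange top at 117.7 mm (118 expected), level to about 0.002 rad.
- **Centring:** axis within about 0.3 mm of the spigot's.
- **Studs:** two visible in their holes in the last wrist view, and the other pictures agree.
- **Bench:** the other parts look unmoved by eye in the scene picture; I did not measure them.

**What disagreed or failed:**
- My first estimate of the shaft position was about 2 mm off in tool y from the view through the bore. I went by the view through the bore, which the smooth entry confirmed.
- The ear-top height check returned 337 mm, which is not a valid reading; the filter probably caught something other than the ears. I did not repeat it.

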